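# Bleed the specimen lift down and slide the carrier home under the microscope

## Robot

A 6-joint arm with a two-finger parallel gripper is mounted at the origin on the work surface. World frame = base frame: x ahead of the robot, y to its left, z up, the work surface at z = 0. Lengths are in m, angles in rad, forces in N, time in s.
With the tool pointing down it reaches from about 0.4 to 0.825 m from the base axis. Payload 7 kg.
Tool frame: the origin (TCP) lies on the front face of the gripper's body, between the roots of the fingers; the fingertips stand 66 mm ahead of it and the grasp point (between the pads) lies 47 mm ahead of it; z points along the fingers, y is the line along which they close (so a half turn about z gives the same grasp; the last joint's range is limited). The gripper opens to 88 mm and grips with 3 to 60 N. Pads are 19 mm wide; open, the fingers measure 130 mm over their backs; the gripper's body (78 mm by 193 mm) begins 47 mm behind the grasp point.
Start: joints at [-1.009, 0.359, 0.012, 0, -1.224, -0.288], TCP at [0.182, -0.65, 0.292] pointing down, gripper open.
Joint ranges: [-3.07, 3.07], [-1.43, 2.12], [-1.02, 1.25], [-3.03, 1.67], [-3.05, -0], [-3.03, 3.03]. Speed limits (rad/s): [2.39, 2.39, 3.01, 3.14, 3.14, 3.14].

## Interface

Orientations are given as [roll, pitch, yaw] about the fixed x, y, z axes, in that order (R = Rz(yaw) Ry(pitch) Rx(roll)).
In Python, from station import arm gives the robot as it stands. The module is installed in compiled form; this text tells all that it offers.
- The arm moves only by the tool move_arm, never from a script. Its argument "increments" is a list of rows, each an object of numbers: "jaw": the gripper command: -1 is shut, 1 is fully open, values between are in proportion; "dx", "dy", "dz": the shift along the tool's x, y, z in m; "twist": the turn about the tool's z in rad. A call has 1 to 12 rows; each row shifts and turns the commanded pose from where the row before left it, along the tool's axes as they then stand; what a row does not reach is not made up. A row lasts 1/12 s, in which the tool goes at most 41.7 mm and 7.16 degrees, less where a joint would pass 70% of its speed; a pose out of reach is approached as far as the arm can. A call is refused whole if a number of a shift passes 0.0417 or a number of a turn 0.125, either way. A call with a gripper value outside its range is refused whole. The fingers move at their own pace and stop on an object; "force" is the grip in N (left out, the last holds). Time passes only in rows, so rows that do not move let the fingers close. It gives the time, the measured TCP pose, the force, the opening and the grip force at its end, in the units of the state.
- arm.get_state(): the state, without advancing time (a new reading comes with each control period).
- arm.grab_frame(name): name is "scene" or "top"; returns the picture (420x560x3 uint8, blue, green, red); there is no depth.
- arm.camera_info(name): a dict with "K" (3x3 intrinsics, pixels), "extrinsics" (4x4, takes a point from camera to world coordinates). Camera axes: x right, y down, z forward; pixel columns grow to the right and rows downward; lengths in m; the calibration is good to about 2 mm. A picture is of the moment at which its call begins. camera_info takes no time and is no camera call.
- arm.job_done(): hands the job in; it is judged then, once.
Trained networks look in the newest picture that a camera, given by its name, has taken for a name from the list of things; names that differ only in an ending like _2 or _b are one class to them, and where a whole thing is asked for, a point or a joint stands for the part that bears it (a point fixed in the world has none). Each returns a list of dicts, best first, with "score" (0 to 1); they miss things now and then, are a little off and sometimes report something else, mostly with a low value. They report only what shows in the picture. A call takes as long as a camera call. They do not tell look-alikes from the thing itself.
- arm.find_in(camera, name): "position" ([x, y, z] in m, in world coordinates, good to about 4 mm: the middle of the surface that is visible of it).
- arm.silhouettes(camera, name): "pixels" (420x560 bool, what is visible of it).
- arm.pinpoint(camera, name): "position" ([x, y, z] in m, in world coordinates, good to about 4 mm: a listed point, or the origin of a listed thing).
The state is a dict: "t": time; "q": joint angles; "qd": joint speeds; "joint_efforts": joint torques, N m; "eef_pos": TCP position; "ee_rot": TCP orientation; "force": force on the tool from outside, world axes, zero at the start; "moment": the same for the moment, N m; "width": finger opening in m; "gripper_force": force on a finger pad.
Only numpy, scipy, OpenCV 4.12 (cv2) and the standard library are available. Lean on these libraries where they do the work, as an engineer would, in place of code of your own. Each camera call takes 0.05 s, during which the arm holds its last target. There are 200 camera calls.

## Task

Crack the red release valve open a fraction of a turn so that the lift platform sinks slowly, about a centimetre a second and never faster than 2 cm/s, all the way down to its lowest position, without pressing on the platform, and then close the valve fully again. Once the platform is down, slide the specimen carrier across onto the microscope stage until it meets the brass stop, seat it with a short steady push of about 10 N (at least 5, never over 20 N on the stop), and leave it there, flat. Leave the other things on the bench where they are.

Things in the scene. Friction and masses are not known exactly. Their poses are not given: they have to be found in the camera images.
- station: Fixed base carrying a white/navy microscope and a blue hydraulic lift. Origin on the table, z up; position and yaw vary. In its frame (mm): the lift is at x 0, y 130; the black stage at x 0, y 45 to -125, top 88 high; the carrier slides along -y. Microscope column at y -190 to -240, to 326 high; lens barrel, radius 30, over x 0, y -95, lowest point 239; arm above 320. Valve axis at x -125, y 130.
- valve_grip (a point): Centre of the release valve's red bar handle, on its vertical axis, 125 mm above the table. The bar is 64 mm long, 12 mm thick, 26 mm high (112 to 138 mm above the table); below it a spindle 11 mm thick, and a brass collar (34 mm wide, top at 86 mm) on a blue pump block 70 x 70 mm, 74 mm high. The bar lies along this frame's x axis, which turns with it. Turning takes about 0.12 N m.
- valve (a joint): Valve angle, rad. 0 = closed on its seat; opens anticlockwise seen from above, to 1.7. Starts at 0 to 0.05, stays where left. The platform begins to sink somewhere from about 0.05 to 1.4 rad (unknown each time: load and seat wear); past that the speed grows by 7 to 10 mm/s per 0.1 rad; closing slows and stops it.
- platform (a joint): Height of the lift platform above its lowest position, m; starts at about 0.045; 0 = fully down, resting on its end stop. Fully down its top is 90 mm above the table, 2 mm above the stage, with a 5 mm gap between the two.
- platform_top (a point): Centre of the platform's top face: aluminium, 90 mm (x) by 160 mm (y) in the station's frame, with rails 8 mm high along both long sides and a lip 8 mm high at its +y end.
- carrier_post (a point): Centre of the square orange post (20 x 20 mm, sides along the station's axes) for pushing or gripping the carrier. The post spans 12 to 50 mm above the carrier's underside, this point 31 mm. The carrier: loose grey plate 74 x 150 x 12 mm, 0.36 to 0.56 kg, on the platform between its rails (2 mm play each side; stage rails 3 mm, flared). Post is 137 mm behind the nose, near the plate's station +y end.
- carrier_nose (a point): Middle of the carrier's leading end face (its station -y end), 6 mm above its underside.
- stop_face (a point): Point on the face of the brass stop (50 mm wide, 16 mm high, at the -y end of the stage) that the carrier's nose must meet, 6 mm above the stage. Its frame is parallel to the station's: the carrier is home when the nose lies at y = 0 of this frame, the gap before that is along its +y. The stop is rigid. Sliding the carrier takes 1.5 to 5 N.
- tape_roll: Bystander to leave alone: yellow tape roll; origin at the centre of its underside.
- dropper: Bystander to leave alone: amber dropper bottle; origin at the centre of its underside.
- canister: Bystander to leave alone: black lens canister; origin at the centre of its underside.
- slide_box: Bystander to leave alone: blue slide box; origin at the centre of its underside.
- driver: Bystander to leave alone: screwdriver; origin at the centre of its underside.
- mug: Bystander to leave alone: white mug; origin at the centre of its underside.
- lens_cap: Bystander to leave alone: black lens cap; origin at the centre of its underside.
There are look-alikes about, which are no part of the job. There is more than one size of the part that bears carrier_post; the job needs the middle-sized.

How it is judged:
On the way, in this order (a step that is already met when the one before it is completed fails the run):
1. the valve is cracked open and the platform has begun to sink (value of joint valve above 0.08 rad and value of joint platform below 0.04 m), for 0.05 s.
2. the platform is all the way down (value of joint platform below 0.002 m), for 0.2 s.
3. the carrier is home against the stop and is pressed on it with at least 5 N (y of carrier_nose in the frame of stop_face between -0.004 and 0.0015 m and x of carrier_nose in the frame of stop_face between -0.006 and 0.006 m and z of carrier_nose in the frame of stop_face between -0.003 and 0.003 m and contact force between carrier and stop above 5 N), for 0.2 s.
At the end, for the whole second after the job is handed in: Platform within 2 mm of its lowest position, valve closed to within 0.12 rad of its seat, carrier flat on the stage (tilt under 0.04 rad, within 3 mm of stage height), at rest, its nose within 1.5 mm of the stop and within 6 mm sideways (value of joint platform below 0.002 m and value of joint valve below 0.12 rad and y of carrier_nose in the frame of stop_face between -0.004 and 0.0015 m and x of carrier_nose in the frame of stop_face between -0.006 and 0.006 m and z of carrier_nose in the frame of stop_face between -0.003 and 0.003 m and angle between carrier_nose's own z axis and vertical below 0.04 rad and linear speed of carrier below 0.01 m/s); the robot touches nothing.
It fails at once if the platform sinks faster than 20 mm/s (velocity of joint platform below -0.02 m/s).
It fails at once if the carrier presses the stop with more than 20 N (contact force between carrier and stop above 20 N).
It fails at once if the robot presses on the platform (over 8 N) (contact force between any of the arm, the fingers and platform above 8 N).
It fails at once if the carrier is tipped more than 0.15 rad (angle between carrier_nose's own z axis and vertical above 0.15 rad).
It fails at once if another thing on the bench is moved more than 30 mm (distance of any of tape_roll, dropper, canister, slide_box, driver, mug, lens_cap from where it was at the start of the episode above 0.03 m).
It also fails if it takes over 72 s, if anything falls off the work surface, if the arm or the gripper's body presses on something with over 40 N, if the wrist force passes 120 N, or if a joint passes its speed limit or range.

## Working session

There is one attempt and no reset: what is moved stays moved. The work goes in short steps, Python scripts to look and compute and a tool call to move; the robot and the scene stay as the last step left them, time stands still between calls to the robot, and variables do not carry over. Pictures are saved under pics/ and viewed, at most 10 in all, crops included, and the job is handed in when it is done.

Besides the shell and the picture viewer there is one more tool, called after "Emit:" by a JSON object that holds its "api" and its "payload". move_arm: Moves the arm, as the interface text tells. Its arguments: {"type":"object","properties":{"increments":{"type":"array"},"force":{"type":"number"}},"required":["increments"]}

```bash
mkdir -p pics
cat > m.py <<'E'
from station import arm
import numpy as np, cv2
E
python3 - <<'E'
from m import *
for c in ("scene","top"):
    cv2.imwrite(f"pics/{c}0.png",arm.grab_frame(c))
    i=arm.camera_info(c); print(c,np.round(i["K"],1).tolist(),np.round(i["extrinsics"],3).tolist())
    for n in ("station","valve_grip","platform_top","carrier_post","carrier_nose","stop_face"):
        print(n,[(np.round(d["position"],3).tolist(),round(d["score"],2)) for d in arm.pinpoint(c,n)])
s=arm.get_state(); print({k:np.round(v,3).tolist() for k,v in s.items()})
E
```

```text
scene [[453.9, 0.0, 273.7], [0.0, 453.9, 204.2], [0.0, 0.0, 1.0]] [[0.099, 0.806, -0.584, 1.207], [0.995, -0.071, 0.069, -0.098], [0.014, -0.588, -0.809, 1.124], [0.0, 0.0, 0.0, 1.0]]
station [([0.593, 0.035, 0.0], 0.77)]
valve_grip [([0.455, 0.158, 0.123], 0.44)]
platform_top [([0.582, 0.168, 0.138], 0.93)]
carrier_post [([0.431, 0.273, 0.021], 0.74), ([0.578, 0.224, 0.164], 0.6)]
carrier_nose [([0.111, 0.228, 0.012], 0.85), ([0.364, 0.354, 0.006], 0.65), ([0.585, 0.086, 0.14], 0.63)]
stop_face [([0.6, -0.08, 0.092], 0.63), ([0.717, 0.141, 0.006], 0.34)]
top [[468.0, 0.0, 284.0], [0.0, 468.0, 204.4], [0.0, 0.0, 1.0]] [[-0.021, -0.987, 0.159, 0.252], [-1.0, 0.022, 0.005, -0.031], [-0.008, -0.159, -0.987, 1.362], [0.0, 0.0, 0.0, 1.0]]
station [([0.587, 0.329, -0.006], 0.66)]
valve_grip [([0.457, 0.158, 0.124], 0.67)]
platform_top [([0.581, 0.165, 0.133], 0.74)]
carrier_post [([0.205, 0.39, 0.044], 0.83), ([0.578, 0.225, 0.162], 0.78), ([0.591, 0.033, 0.005], 0.68), ([0.428, 0.271, 0.019], 0.66)]
carrier_nose [([0.369, 0.358, 0.009], 0.7), ([0.117, 0.226, 0.016], 0.65), ([0.586, 0.089, 0.141], 0.55), ([0.716, 0.146, -0.001], 0.52)]
stop_face [([0.598, -0.082, 0.092], 0.57)]
{'t': 0.7, 'q': [-1.009, 0.359, 0.012, -0.0, -1.224, -0.288], 'qd': [0.001, -0.0, -0.0, 0.002, -0.001, 0.0], 'joint_efforts': [0.0, -58.216, 29.325, 7.001, 0.013, -0.0], 'eef_pos': [0.182, -0.65, 0.292], 'ee_rot': [-3.142, 0.0, -2.868], 'force': [0.476, -0.674, 0.582], 'moment': [-0.023, 0.004, 0.008], 'gripper_force': 0.0, 'width': 0.088}
```

View pics/scene0.png

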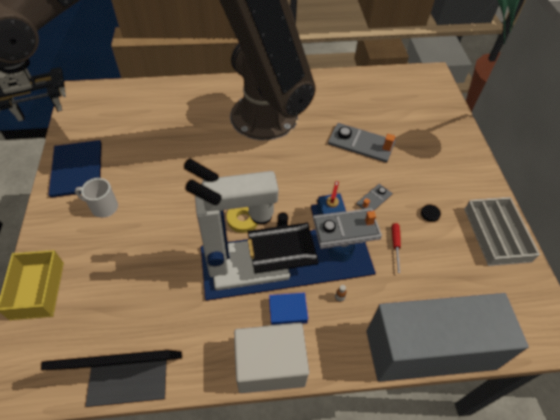

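View pics/top0.png

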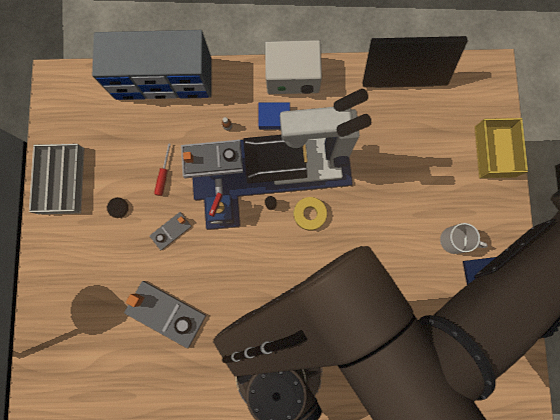

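Scene picture: the platform carrier's post is at (371,216) and the red valve at (334,193). In the top picture they are at (187,155) and (216,200). The carrier on the lift is the middle-sized one; the decoys lie on the table. Next I measure the bar direction.

```bash
cat >> m.py <<'E'
def plane(c,uv,z):
    i=arm.camera_info(c);E=np.array(i["extrinsics"]);uv=np.atleast_2d(uv)
    d=(E[:3,:3]@np.linalg.inv(i["K"])@np.c_[uv,np.ones(len(uv))].T).T
    return E[:3,3]+d*((z-E[2,3])/d[:,2])[:,None]
def proj(c,P):
    i=arm.camera_info(c);E=np.linalg.inv(np.array(i["extrinsics"]))
    p=np.array(i["K"])@(E[:3,:3]@np.array(P)+E[:3,3]);return p[:2]/p[2]
E
python3 - <<'E'
from m import *
ims=[]
for c in ("scene","top"):
    im=cv2.imread(f"pics/{c}0.png"); p=proj(c,[.456,.158,.13]).astype(int)
    b,g,r=[im[...,k].astype(int) for k in range(3)]
    m=((r>90)&(r>1.9*g)&(r>1.9*b)).astype(np.uint8); w=np.zeros_like(m); w[p[1]-30:p[1]+30,p[0]-30:p[0]+30]=1; m*=w
    uv=np.argwhere(m)[:,::-1]
    print(c,p,len(uv))
    P=plane(c,uv,.138)[:,:2]; rect=cv2.minAreaRect((P*1000).astype(np.float32)); 
    _,_,vt=np.linalg.svd(P-P.mean(0)); print(P.mean(0).round(3),rect,np.arctan2(vt[0,1],vt[0,0]).round(3))
    ims.append(cv2.resize(im[p[1]-30:p[1]+30,p[0]-30:p[0]+30],(390,390),interpolation=cv2.INTER_NEAREST))
cv2.imwrite("pics/v0.png",np.hstack(ims))
E
```

```text
scene [333 190] 61
[0.47  0.155] ((469.1266784667969, 155.26072692871094), (11.235536575317383, 54.12140655517578), 65.59715270996094) -0.39
top [215 204] 97
[0.456 0.158] ((455.2389831542969, 158.73281860351562), (11.922109603881836, 62.32270050048828), 68.36919403076172) 2.759
```

View pics/v0.png

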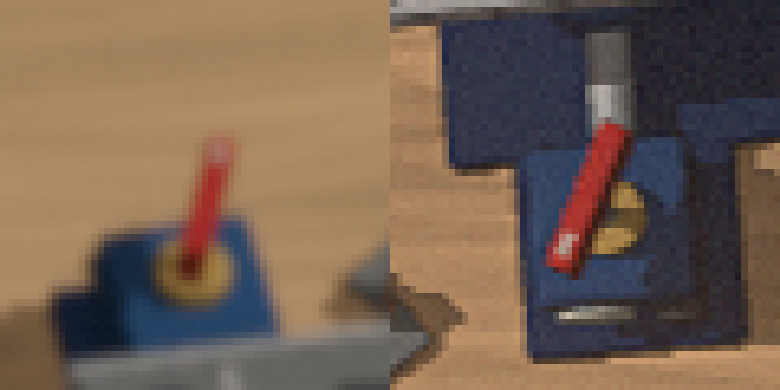

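The bar lies at about -0.38 rad, is 62 mm long as it should be, and is centred at (0.4555, 0.158). I approach it now.

Emit:
{"api": "move_arm", "payload": {"increments": [{"dx":-0.0265,"dy":0.0272,"jaw":1},{"dx":-0.0265,"dy":0.0272},{"dx":-0.0265,"dy":0.0272},{"dx":-0.0265,"dy":0.0272},{"dx":-0.0265,"dy":0.0272},{"dx":-0.0265,"dy":0.0272},{"dx":-0.0265,"dy":0.0272},{"dx":-0.0265,"dy":0.0272},{"dx":-0.0265,"dy":0.0272},{"dx":-0.0265,"dy":0.0272},{"dx":-0.0265,"dy":0.0272},{"dx":-0.0265,"dy":0.0272}]}}

```text
$.increments[0]: bad value
```

Emit:
{"api": "move_arm", "payload": {"increments": [{"dx":-0.0136,"dy":0.0315},{"dx":-0.0136,"dy":0.0315},{"dx":-0.0136,"dy":0.0315},{"dx":-0.0136,"dy":0.0315},{"dx":-0.0136,"dy":0.0315},{"dx":-0.0136,"dy":0.0315},{"dx":-0.0136,"dy":0.0315},{"dx":-0.0136,"dy":0.0315},{"dx":-0.0136,"dy":0.0315},{"dx":-0.0136,"dy":0.0315},{"dx":-0.0136,"dy":0.0315},{"dx":-0.0136,"dy":0.0315}]}}

```text
$.increments[0]: bad value
```

Emit:
{"api": "move_arm", "payload": {"increments": [{"twist":0.11},{"twist":0.11},{"twist":0.11},{"twist":0.11},{"twist":0.11},{"twist":0.1},{}]}}

```text
$.increments[0]: bad value
```

Emit:
{"api": "move_arm", "payload": {"increments": [{"dx":-0.0265,"dy":0.0272,"dz":0,"twist":0,"jaw":1},{"dx":-0.0265,"dy":0.0272,"dz":0,"twist":0,"jaw":1},{"dx":-0.0265,"dy":0.0272,"dz":0,"twist":0,"jaw":1},{"dx":-0.0265,"dy":0.0272,"dz":0,"twist":0,"jaw":1},{"dx":-0.0265,"dy":0.0272,"dz":0,"twist":0,"jaw":1},{"dx":-0.0265,"dy":0.0272,"dz":0,"twist":0,"jaw":1},{"dx":-0.0265,"dy":0.0272,"dz":0,"twist":0,"jaw":1},{"dx":-0.0265,"dy":0.0272,"dz":0,"twist":0,"jaw":1},{"dx":-0.0265,"dy":0.0272,"dz":0,"twist":0,"jaw":1},{"dx":-0.0265,"dy":0.0272,"dz":0,"twist":0,"jaw":1},{"dx":-0.0265,"dy":0.0272,"dz":0,"twist":0,"jaw":1},{"dx":-0.0265,"dy":0.0272,"dz":0,"twist":0,"jaw":1}]}}

```text
t: 1.7
eef_pos: [0.4009, -0.2479, 0.2926]
ee_rot: [-3.141, 0.001, -2.868]
force: [1.1, -1.2, -0.6]
width: 0.0878
gripper_force: 0.0
```

Emit:
{"api": "move_arm", "payload": {"increments": [{"dx":-0.0136,"dy":0.0315,"dz":0,"twist":0,"jaw":1},{"dx":-0.0136,"dy":0.0315,"dz":0,"twist":0,"jaw":1},{"dx":-0.0136,"dy":0.0315,"dz":0,"twist":0,"jaw":1},{"dx":-0.0136,"dy":0.0315,"dz":0,"twist":0,"jaw":1},{"dx":-0.0136,"dy":0.0315,"dz":0,"twist":0,"jaw":1},{"dx":-0.0136,"dy":0.0315,"dz":0,"twist":0,"jaw":1},{"dx":-0.0136,"dy":0.0315,"dz":0,"twist":0,"jaw":1},{"dx":-0.0136,"dy":0.0315,"dz":0,"twist":0,"jaw":1},{"dx":-0.0136,"dy":0.0315,"dz":0,"twist":0,"jaw":1},{"dx":-0.0136,"dy":0.0315,"dz":0,"twist":0,"jaw":1},{"dx":-0.0136,"dy":0.0315,"dz":0,"twist":0,"jaw":1},{"dx":-0.0136,"dy":0.0315,"dz":0,"twist":0,"jaw":1}]}}

```text
t: 2.7
eef_pos: [0.4551, 0.1602, 0.2926]
ee_rot: [3.141, 0.001, -2.867]
force: [1.1, 0.2, -0.5]
width: 0.0878
gripper_force: 0.0
```

Emit:
{"api": "move_arm", "payload": {"increments": [{"dx":0,"dy":0,"dz":0,"twist":0.11,"jaw":0.2},{"dx":0,"dy":0,"dz":0,"twist":0.11,"jaw":0.2},{"dx":0,"dy":0,"dz":0,"twist":0.11,"jaw":0.2},{"dx":0,"dy":0,"dz":0,"twist":0.11,"jaw":0.2},{"dx":0,"dy":0,"dz":0,"twist":0.11,"jaw":0.2},{"dx":0,"dy":0,"dz":0,"twist":0.1,"jaw":0.2},{"dx":0,"dy":0,"dz":0,"twist":0,"jaw":0.2}]}}

```text
t: 3.28
eef_pos: [0.4552, 0.1584, 0.2923]
ee_rot: [3.141, 0.0, 2.761]
force: [-0.2, -0.6, -0.7]
width: 0.0529
gripper_force: 0.0
```

Emit:
{"api": "move_arm", "payload": {"increments": [{"dx":0,"dy":0,"dz":0.03,"twist":0,"jaw":0.2},{"dx":0,"dy":0,"dz":0.03,"twist":0,"jaw":0.2},{"dx":0,"dy":0,"dz":0.03,"twist":0,"jaw":0.2},{"dx":0,"dy":0,"dz":0.025,"twist":0,"jaw":0.2},{"dx":0,"dy":0,"dz":0,"twist":0,"jaw":0.2},{"dx":0,"dy":0,"dz":0,"twist":0,"jaw":-0.3},{"dx":0,"dy":0,"dz":0,"twist":0,"jaw":-0.5},{"dx":0,"dy":0,"dz":0,"twist":0,"jaw":-0.6},{"dx":0,"dy":0,"dz":0,"twist":0,"jaw":-0.65}], "force": 15}}

```text
t: 4.03
eef_pos: [0.456, 0.159, 0.1788]
ee_rot: [3.139, 0.001, 2.766]
force: [-0.1, 0.6, 1.2]
width: 0.0313
gripper_force: 0.0
```

Emit:
{"api": "move_arm", "payload": {"increments": [{"dx":0,"dy":0,"dz":0,"twist":0,"jaw":-1},{"dx":0,"dy":0,"dz":0,"twist":0,"jaw":-1},{"dx":0,"dy":0,"dz":0,"twist":0,"jaw":-1}], "force": 15}}

```text
t: 4.28
eef_pos: [0.4554, 0.1584, 0.1777]
ee_rot: [3.141, 0.0, 2.766]
force: [-1.7, -6.5, 7.5]
width: 0.0119
gripper_force: 14.9
```

Run:
```python
from m import *
for c in ("scene","top"):
    im=arm.grab_frame(c); cv2.imwrite(f"pics/{c}1.png",im)
s=arm.get_state(); print({k:np.round(s[k],4).tolist() for k in ("q","force","moment","eef_pos","width","gripper_force")})
cv2.imwrite("pics/v1.png",np.hstack([cv2.resize(cv2.imread("pics/scene1.png")[130:290,230:430],(400,320)),cv2.resize(cv2.imread("pics/top1.png")[120:280,130:330],(400,320))]))
```

```text
{'q': [0.7439, 0.1528, -0.5604, 0.0003, -0.8573, -2.691], 'force': [-1.7268, -0.5576, 5.6174], 'moment': [-0.3921, 0.6775, -0.0816], 'eef_pos': [0.4554, 0.1583, 0.1777], 'width': 0.0118, 'gripper_force': 14.9957}
```

View pics/v1.png

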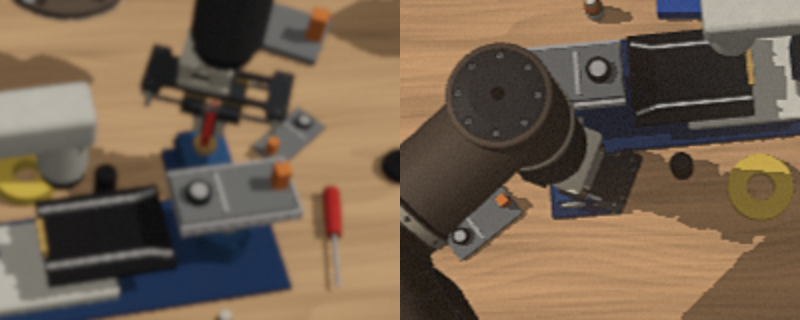

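The bar is gripped at a width of 11.8 mm. In the scene view (left) the carrier and platform are unobstructed, at about px (312-382, 205-248). I'll track their height there.

```bash
cat > t.py <<'E'
from m import *
import sys
ref=cv2.cvtColor(cv2.imread("pics/scene1.png"),cv2.COLOR_BGR2GRAY)
u0=proj("scene",[.58,.18,.147]); x0,x1,y0,y1=308,388,200,250
def height(im):
    g=cv2.cvtColor(im,cv2.COLOR_BGR2GRAY); best=None
    for drop in (0,.015,.03,.045):
        w=np.eye(2,3,dtype=np.float32); w[:,2]=proj("scene",[.58,.18,.147-drop])-u0+[x0,y0]
        try: cc,w=cv2.findTransformECC(ref[y0:y1,x0:x1],g,w,cv2.MOTION_TRANSLATION,(3,200,1e-5),None,3)
        except cv2.error: continue
        if best is None or cc>best[0]: best=(cc,w[:,2]-[x0,y0])
    hs=np.linspace(-.005,.055,601); P=np.array([proj("scene",[.58,.18,.147-h])-u0 for h in hs])
    k=np.argmin(((P-best[1])**2).sum(1)); return hs[k]*1000,best[0],best[1]
for _ in range(int(sys.argv[1]) if len(sys.argv)>1 else 1):
    t=arm.get_state()["t"]; h,cc,d=height(arm.grab_frame("scene")); print(f"t {t:.2f} drop {h:.1f} mm cc {cc:.3f} d {d.round(2)}")
s=arm.get_state(); print("yaw",round(s["ee_rot"][2],3),"mz",np.round(s["moment"],2)[2],"q6",round(s["q"][5],2))
E
python3 t.py 2
```

```text
t 4.38 drop -0.0 mm cc 1.000 d [-0.01  0.01]
t 4.43 drop -0.0 mm cc 1.000 d [-0.01  0.  ]
yaw 2.766 mz -0.04 q6 -2.69
```

Emit:
{"api": "move_arm", "payload": {"increments": [{"dx":0,"dy":0,"dz":0,"twist":-0.05,"jaw":-1},{"dx":0,"dy":0,"dz":0,"twist":-0.04,"jaw":-1},{"dx":0,"dy":0,"dz":0,"twist":0,"jaw":-1},{"dx":0,"dy":0,"dz":0,"twist":0,"jaw":-1},{"dx":0,"dy":0,"dz":0,"twist":0,"jaw":-1},{"dx":0,"dy":0,"dz":0,"twist":0,"jaw":-1}], "force": 30}}

```text
t: 4.98
eef_pos: [0.4554, 0.1583, 0.1777]
ee_rot: [-3.141, 0.0, 2.856]
force: [-1.7, -1.0, 6.4]
width: 0.0119
gripper_force: 30.0
```

```bash
python3 t.py 2
```

```text
t 4.98 drop -0.0 mm cc 0.999 d [0.01 0.01]
t 5.03 drop -0.0 mm cc 0.999 d [0.01 0.01]
yaw 2.856 mz 0.16 q6 -2.6
```

Emit:
{"api": "move_arm", "payload": {"increments": [{"dx":0,"dy":0,"dz":0,"twist":-0.06,"jaw":-1},{"dx":0,"dy":0,"dz":0,"twist":-0.06,"jaw":-1},{"dx":0,"dy":0,"dz":0,"twist":0,"jaw":-1},{"dx":0,"dy":0,"dz":0,"twist":0,"jaw":-1},{"dx":0,"dy":0,"dz":0,"twist":0,"jaw":-1},{"dx":0,"dy":0,"dz":0,"twist":0,"jaw":-1}]}}

```text
t: 5.58
eef_pos: [0.4553, 0.1581, 0.1777]
ee_rot: [-3.141, 0.0, 2.976]
force: [-1.9, -2.1, 6.6]
width: 0.0112
gripper_force: 30.0
```

```bash
python3 t.py 2
```

```text
t 5.58 drop 0.1 mm cc 0.999 d [0.   0.02]
t 5.63 drop 0.1 mm cc 0.999 d [0.01 0.02]
yaw 2.976 mz 0.21 q6 -2.48
```

Emit:
{"api": "move_arm", "payload": {"increments": [{"dx":0,"dy":0,"dz":0,"twist":-0.06,"jaw":-1},{"dx":0,"dy":0,"dz":0,"twist":-0.06,"jaw":-1},{"dx":0,"dy":0,"dz":0,"twist":0,"jaw":-1},{"dx":0,"dy":0,"dz":0,"twist":0,"jaw":-1},{"dx":0,"dy":0,"dz":0,"twist":0,"jaw":-1},{"dx":0,"dy":0,"dz":0,"twist":0,"jaw":-1}]}}

```text
t: 6.18
eef_pos: [0.4553, 0.158, 0.1777]
ee_rot: [-3.141, 0.0, 3.096]
force: [-3.1, -2.9, 8.0]
width: 0.0118
gripper_force: 30.0
```

```bash
python3 t.py 2
```

```text
t 6.18 drop -0.1 mm cc 0.996 d [-0.02 -0.03]
t 6.23 drop -0.2 mm cc 0.996 d [-0.02 -0.04]
yaw 3.096 mz 0.15 q6 -2.36
```

Emit:
{"api": "move_arm", "payload": {"increments": [{"dx":0,"dy":0,"dz":0,"twist":-0.06,"jaw":-1},{"dx":0,"dy":0,"dz":0,"twist":-0.06,"jaw":-1},{"dx":0,"dy":0,"dz":0,"twist":0,"jaw":-1},{"dx":0,"dy":0,"dz":0,"twist":0,"jaw":-1},{"dx":0,"dy":0,"dz":0,"twist":0,"jaw":-1},{"dx":0,"dy":0,"dz":0,"twist":0,"jaw":-1}]}}

```text
t: 6.78
eef_pos: [0.4553, 0.1579, 0.1777]
ee_rot: [-3.141, -0.0, -3.067]
force: [-2.0, -3.9, 7.2]
width: 0.0116
gripper_force: 30.0
```

```bash
python3 t.py 2
```

```text
t 6.78 drop -0.2 mm cc 0.994 d [ 0.   -0.05]
t 6.83 drop -0.2 mm cc 0.994 d [ 0.01 -0.05]
yaw -3.067 mz 0.22 q6 -2.24
```

Emit:
{"api": "move_arm", "payload": {"increments": [{"dx":0,"dy":0,"dz":0,"twist":-0.06,"jaw":-1},{"dx":0,"dy":0,"dz":0,"twist":-0.06,"jaw":-1},{"dx":0,"dy":0,"dz":0,"twist":0,"jaw":-1},{"dx":0,"dy":0,"dz":0,"twist":0,"jaw":-1},{"dx":0,"dy":0,"dz":0,"twist":0,"jaw":-1},{"dx":0,"dy":0,"dz":0,"twist":0,"jaw":-1}]}}

```text
t: 7.38
eef_pos: [0.4553, 0.1577, 0.1777]
ee_rot: [-3.14, -0.0, -2.947]
force: [-0.8, -4.6, 6.8]
width: 0.0119
gripper_force: 30.0
```

```bash
python3 t.py 2
```

```text
t 7.38 drop -0.2 mm cc 0.991 d [-0.01 -0.05]
t 7.43 drop -0.2 mm cc 0.991 d [-0.   -0.05]
yaw -2.947 mz 0.16 q6 -2.12
```

Emit:
{"api": "move_arm", "payload": {"increments": [{"dx":0,"dy":0,"dz":0,"twist":-0.06,"jaw":-1},{"dx":0,"dy":0,"dz":0,"twist":-0.06,"jaw":-1},{"dx":0,"dy":0,"dz":0,"twist":0,"jaw":-1},{"dx":0,"dy":0,"dz":0,"twist":0,"jaw":-1},{"dx":0,"dy":0,"dz":0,"twist":0,"jaw":-1},{"dx":0,"dy":0,"dz":0,"twist":0,"jaw":-1}]}}

```text
t: 7.98
eef_pos: [0.4553, 0.1576, 0.1777]
ee_rot: [-3.14, -0.001, -2.827]
force: [-0.9, -5.1, 8.0]
width: 0.0118
gripper_force: 30.0
```

```bash
python3 t.py 2
```

```text
t 7.98 drop 1.9 mm cc 0.986 d [-0.1   0.41]
t 8.03 drop 2.2 mm cc 0.985 d [-0.14  0.46]
yaw -2.827 mz 0.13 q6 -2.0
```

Emit:
{"api": "move_arm", "payload": {"increments": [{"dx":0,"dy":0,"dz":0,"twist":-0.03,"jaw":-1},{"dx":0,"dy":0,"dz":0,"twist":0,"jaw":-1},{"dx":0,"dy":0,"dz":0,"twist":0,"jaw":-1},{"dx":0,"dy":0,"dz":0,"twist":0,"jaw":-1},{"dx":0,"dy":0,"dz":0,"twist":0,"jaw":-1},{"dx":0,"dy":0,"dz":0,"twist":0,"jaw":-1}]}}

```text
t: 8.58
eef_pos: [0.4554, 0.1576, 0.1777]
ee_rot: [-3.14, -0.001, -2.797]
force: [-0.1, -5.2, 6.1]
width: 0.0119
gripper_force: 30.0
```

```bash
python3 t.py 6
```

```text
t 8.58 drop 5.7 mm cc 0.977 d [-0.23  1.25]
t 8.63 drop 6.0 mm cc 0.977 d [-0.23  1.31]
t 8.68 drop 6.4 mm cc 0.976 d [-0.23  1.39]
t 8.73 drop 6.7 mm cc 0.975 d [-0.25  1.47]
t 8.78 drop 7.1 mm cc 0.974 d [-0.24  1.55]
t 8.83 drop 7.4 mm cc 0.972 d [-0.25  1.63]
yaw -2.797 mz 0.05 q6 -1.97
```

Emit:
{"api": "move_arm", "payload": {"increments": [{"dx":0,"dy":0,"dz":0,"twist":-0.025,"jaw":-1},{"dx":0,"dy":0,"dz":0,"twist":0,"jaw":-1},{"dx":0,"dy":0,"dz":0,"twist":0,"jaw":-1},{"dx":0,"dy":0,"dz":0,"twist":0,"jaw":-1},{"dx":0,"dy":0,"dz":0,"twist":0,"jaw":-1},{"dx":0,"dy":0,"dz":0,"twist":0,"jaw":-1},{"dx":0,"dy":0,"dz":0,"twist":0,"jaw":-1},{"dx":0,"dy":0,"dz":0,"twist":0,"jaw":-1},{"dx":0,"dy":0,"dz":0,"twist":0,"jaw":-1},{"dx":0,"dy":0,"dz":0,"twist":0,"jaw":-1},{"dx":0,"dy":0,"dz":0,"twist":0,"jaw":-1},{"dx":0,"dy":0,"dz":0,"twist":0,"jaw":-1}]}}

```text
t: 9.88
eef_pos: [0.4554, 0.1575, 0.1777]
ee_rot: [-3.14, -0.001, -2.772]
force: [-1.6, -5.7, 5.9]
width: 0.0115
gripper_force: 30.0
```

```bash
python3 t.py 4
```

```text
t 9.88 drop 16.6 mm cc 0.934 d [-0.48  3.65]
t 9.93 drop 17.2 mm cc 0.932 d [-0.49  3.77]
t 9.98 drop 17.5 mm cc 0.930 d [-0.47  3.85]
t 10.03 drop 18.0 mm cc 0.927 d [-0.5   3.94]
yaw -2.772 mz 0.03 q6 -1.95
```

~9 mm/s: holding.

Emit:
{"api": "move_arm", "payload": {"increments": [{"dx":0,"dy":0,"dz":0,"twist":0,"jaw":-1},{"dx":0,"dy":0,"dz":0,"twist":0,"jaw":-1},{"dx":0,"dy":0,"dz":0,"twist":0,"jaw":-1},{"dx":0,"dy":0,"dz":0,"twist":0,"jaw":-1},{"dx":0,"dy":0,"dz":0,"twist":0,"jaw":-1},{"dx":0,"dy":0,"dz":0,"twist":0,"jaw":-1},{"dx":0,"dy":0,"dz":0,"twist":0,"jaw":-1},{"dx":0,"dy":0,"dz":0,"twist":0,"jaw":-1},{"dx":0,"dy":0,"dz":0,"twist":0,"jaw":-1},{"dx":0,"dy":0,"dz":0,"twist":0,"jaw":-1},{"dx":0,"dy":0,"dz":0,"twist":0,"jaw":-1},{"dx":0,"dy":0,"dz":0,"twist":0,"jaw":-1}]}}

```text
t: 11.08
eef_pos: [0.4554, 0.1575, 0.1777]
ee_rot: [-3.14, -0.001, -2.772]
force: [0.1, -5.9, 7.2]
width: 0.0117
gripper_force: 30.0
```

Emit:
{"api": "move_arm", "payload": {"increments": [{"dx":0,"dy":0,"dz":0,"twist":0,"jaw":-1},{"dx":0,"dy":0,"dz":0,"twist":0,"jaw":-1},{"dx":0,"dy":0,"dz":0,"twist":0,"jaw":-1},{"dx":0,"dy":0,"dz":0,"twist":0,"jaw":-1},{"dx":0,"dy":0,"dz":0,"twist":0,"jaw":-1},{"dx":0,"dy":0,"dz":0,"twist":0,"jaw":-1},{"dx":0,"dy":0,"dz":0,"twist":0,"jaw":-1},{"dx":0,"dy":0,"dz":0,"twist":0,"jaw":-1},{"dx":0,"dy":0,"dz":0,"twist":0,"jaw":-1},{"dx":0,"dy":0,"dz":0,"twist":0,"jaw":-1},{"dx":0,"dy":0,"dz":0,"twist":0,"jaw":-1},{"dx":0,"dy":0,"dz":0,"twist":0,"jaw":-1}]}}

```text
t: 12.08
eef_pos: [0.4553, 0.1576, 0.1776]
ee_rot: [-3.14, -0.001, -2.772]
force: [0.5, -6.2, 6.9]
width: 0.0117
gripper_force: 30.0
```

```bash
python3 t.py 4
```

```text
t 12.08 drop 33.8 mm cc 0.843 d [-0.53  7.44]
t 12.13 drop 34.2 mm cc 0.841 d [-0.53  7.54]
t 12.18 drop 34.6 mm cc 0.839 d [-0.51  7.64]
t 12.23 drop 34.9 mm cc 0.838 d [-0.51  7.71]
yaw -2.772 mz -0.01 q6 -1.95
```

Emit:
{"api": "move_arm", "payload": {"increments": [{"dx":0,"dy":0,"dz":0,"twist":0,"jaw":-1},{"dx":0,"dy":0,"dz":0,"twist":0,"jaw":-1},{"dx":0,"dy":0,"dz":0,"twist":0,"jaw":-1},{"dx":0,"dy":0,"dz":0,"twist":0,"jaw":-1},{"dx":0,"dy":0,"dz":0,"twist":0,"jaw":-1},{"dx":0,"dy":0,"dz":0,"twist":0,"jaw":-1},{"dx":0,"dy":0,"dz":0,"twist":0,"jaw":-1},{"dx":0,"dy":0,"dz":0,"twist":0,"jaw":-1},{"dx":0,"dy":0,"dz":0,"twist":0,"jaw":-1},{"dx":0,"dy":0,"dz":0,"twist":0,"jaw":-1},{"dx":0,"dy":0,"dz":0,"twist":0,"jaw":-1},{"dx":0,"dy":0,"dz":0,"twist":0,"jaw":-1}]}}

```text
t: 13.28
eef_pos: [0.4554, 0.1575, 0.1777]
ee_rot: [-3.14, -0.001, -2.772]
force: [-0.4, -5.4, 6.6]
width: 0.0117
gripper_force: 30.0
```

Emit:
{"api": "move_arm", "payload": {"increments": [{"dx":0,"dy":0,"dz":0,"twist":0,"jaw":-1},{"dx":0,"dy":0,"dz":0,"twist":0,"jaw":-1},{"dx":0,"dy":0,"dz":0,"twist":0,"jaw":-1},{"dx":0,"dy":0,"dz":0,"twist":0,"jaw":-1},{"dx":0,"dy":0,"dz":0,"twist":0,"jaw":-1},{"dx":0,"dy":0,"dz":0,"twist":0,"jaw":-1},{"dx":0,"dy":0,"dz":0,"twist":0,"jaw":-1},{"dx":0,"dy":0,"dz":0,"twist":0,"jaw":-1}]}}

```text
t: 13.95
eef_pos: [0.4554, 0.1575, 0.1777]
ee_rot: [-3.14, -0.001, -2.772]
force: [-0.5, -6.1, 6.9]
width: 0.0121
gripper_force: 30.0
```

```bash
python3 t.py 8
```

```text
t 13.95 drop 39.1 mm cc 0.821 d [-0.57  8.61]
t 14.00 drop 39.2 mm cc 0.821 d [-0.55  8.62]
t 14.05 drop 39.1 mm cc 0.821 d [-0.55  8.6 ]
t 14.10 drop 39.2 mm cc 0.821 d [-0.56  8.62]
t 14.15 drop 39.1 mm cc 0.820 d [-0.56  8.6 ]
t 14.20 drop 39.1 mm cc 0.821 d [-0.55  8.6 ]
t 14.25 drop 39.1 mm cc 0.820 d [-0.55  8.6 ]
t 14.30 drop 39.2 mm cc 0.820 d [-0.56  8.62]
yaw -2.772 mz 0.02 q6 -1.95
```

Emit:
{"api": "move_arm", "payload": {"increments": [{"dx":0,"dy":0,"dz":0,"twist":0.1,"jaw":-1},{"dx":0,"dy":0,"dz":0,"twist":0.11,"jaw":-1},{"dx":0,"dy":0,"dz":0,"twist":0.11,"jaw":-1},{"dx":0,"dy":0,"dz":0,"twist":0.11,"jaw":-1},{"dx":0,"dy":0,"dz":0,"twist":0.11,"jaw":-1},{"dx":0,"dy":0,"dz":0,"twist":0.11,"jaw":-1},{"dx":0,"dy":0,"dz":0,"twist":0.08,"jaw":-1},{"dx":0,"dy":0,"dz":0,"twist":0.04,"jaw":-1},{"dx":0,"dy":0,"dz":0,"twist":0,"jaw":-1},{"dx":0,"dy":0,"dz":0,"twist":0,"jaw":-1}]}}

```text
t: 15.18
eef_pos: [0.4554, 0.1584, 0.1777]
ee_rot: [3.141, 0.0, 2.74]
force: [-2.1, -0.2, 6.3]
width: 0.0119
gripper_force: 30.0
```

```bash
python3 t.py 1
python3 - <<'E'
from m import *
s=arm.get_state(); print(np.round(s["force"],1),np.round(s["moment"],2))
for c in ("scene","top"):
    im=arm.grab_frame(c); cv2.imwrite(f"pics/{c}2.png",im)
    for n in ("platform_top","carrier_post","carrier_nose","stop_face"):
        print(c,n,[(np.round(d["position"],4).tolist(),round(d["score"],2)) for d in arm.pinpoint(c,n) if d["position"][0]>.5])
E
```

```text
t 15.18 drop 39.0 mm cc 0.821 d [-0.54  8.6 ]
yaw 2.741 mz -0.13 q6 -2.72
[-2.3 -0.7  5.9] [-0.41  0.72 -0.13]
scene platform_top [([0.58, 0.1655, 0.093], 0.65)]
scene carrier_post [([0.5772, 0.2249, 0.1192], 0.55)]
scene carrier_nose [([0.5844, 0.088, 0.0965], 0.87), ([0.5994, -0.081, 0.0937], 0.34)]
scene stop_face [([0.6008, -0.081, 0.0909], 0.45)]
top platform_top [([0.5788, 0.1645, 0.0883], 0.59)]
top carrier_post []
top carrier_nose [([0.5879, 0.0871, 0.097], 0.65), ([0.7177, 0.1482, 0.0004], 0.31)]
top stop_face [([0.5962, -0.0845, 0.0953], 0.54)]
```

Platform top measures about 0.091, so it is down. I seat the valve a touch further, then release and rise.

Emit:
{"api": "move_arm", "payload": {"increments": [{"dx":0,"dy":0,"dz":0,"twist":0.025,"jaw":-1},{"dx":0,"dy":0,"dz":0,"twist":0.025,"jaw":-1},{"dx":0,"dy":0,"dz":0,"twist":0,"jaw":-1}]}}

```text
t: 15.98
eef_pos: [0.4554, 0.1585, 0.1777]
ee_rot: [3.142, 0.001, 2.69]
force: [-2.4, -0.5, 6.2]
width: 0.0118
gripper_force: 30.4
```

Run:
```python
from m import *
s=arm.get_state(); print(np.round(s["force"],1),np.round(s["moment"],2),np.round(s["ee_rot"],3))
```

```text
[-2.4 -0.5  6.2] [-0.32  0.8   0.64] [3.142e+00 1.000e-03 2.690e+00]
```

The valve is on its seat: the moment rose to 0.64 N·m. Releasing and rising.

Emit:
{"api": "move_arm", "payload": {"increments": [{"dx":0,"dy":0,"dz":0,"twist":0,"jaw":0},{"dx":0,"dy":0,"dz":0,"twist":0,"jaw":0.2},{"dx":0,"dy":0,"dz":0,"twist":0,"jaw":0.2},{"dx":0,"dy":0,"dz":0,"twist":0,"jaw":0.2},{"dx":0,"dy":0,"dz":-0.02,"twist":0,"jaw":0.2},{"dx":0,"dy":0,"dz":-0.03,"twist":0,"jaw":0.2},{"dx":0,"dy":0,"dz":-0.03,"twist":0,"jaw":0.2},{"dx":0,"dy":0,"dz":0,"twist":-0.12,"jaw":-1},{"dx":0,"dy":0,"dz":0,"twist":-0.12,"jaw":-1},{"dx":0,"dy":0,"dz":0,"twist":-0.12,"jaw":-1},{"dx":0,"dy":0,"dz":0,"twist":-0.12,"jaw":-1},{"dx":0,"dy":0,"dz":0,"twist":-0.12,"jaw":-1}]}}

```text
t: 16.98
eef_pos: [0.4552, 0.1584, 0.2571]
ee_rot: [3.141, -0.0, -2.987]
force: [0.4, 0.6, -0.4]
width: 0.0251
gripper_force: 0.0
```

Emit:
{"api": "move_arm", "payload": {"increments": [{"dx":0,"dy":0,"dz":0,"twist":-0.12,"jaw":-1},{"dx":0,"dy":0,"dz":0,"twist":-0.12,"jaw":-1},{"dx":0,"dy":0,"dz":0,"twist":-0.12,"jaw":-1},{"dx":0,"dy":0,"dz":0,"twist":-0.12,"jaw":-1},{"dx":0,"dy":0,"dz":0,"twist":-0.12,"jaw":-1},{"dx":0,"dy":0,"dz":0,"twist":-0.12,"jaw":-1},{"dx":0,"dy":0,"dz":0,"twist":-0.12,"jaw":-1},{"dx":0,"dy":0,"dz":0,"twist":-0.12,"jaw":-1},{"dx":0,"dy":0,"dz":0,"twist":-0.12,"jaw":-1},{"dx":0,"dy":0,"dz":0,"twist":-0.12,"jaw":-1},{"dx":0,"dy":0,"dz":0,"twist":-0.12,"jaw":-1},{"dx":0,"dy":0,"dz":0,"twist":-0.12,"jaw":-1}]}}

```text
t: 17.98
eef_pos: [0.4552, 0.1584, 0.257]
ee_rot: [3.141, -0.0, -1.547]
force: [-0.5, 0.6, 0.7]
width: 0.0005
gripper_force: 0.0
```

Run:
```python
from m import *
s=arm.get_state(); print(np.round(s["force"],1),np.round(s["moment"],2),np.round(s["ee_rot"],3),np.round(s["q"],2))
im=arm.grab_frame("scene"); cv2.imwrite("pics/scene3.png",im)
cv2.imwrite("pics/v3.png",cv2.resize(im[110:290,200:440],(720,540)))
print([(np.round(d["position"],4).tolist(),round(d["score"],2)) for d in arm.pinpoint("scene","valve_grip")])
```

```text
[-0.5  0.6  0.7] [-0.06  0.13  0.07] [ 3.141 -0.    -1.547] [ 0.74  0.07 -0.45 -0.   -1.05 -0.72]
[([0.4593, 0.1569, 0.1244], 0.41)]
```

View pics/v3.png

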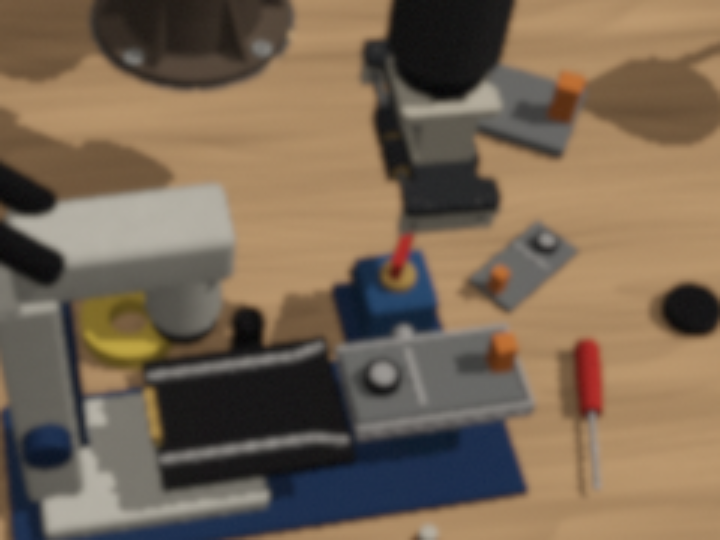

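Picture: the platform is level with the stage. The bar at crop (400,255) is back at its original angle, and the post is at crop (502,352). Going behind the post.

Emit:
{"api": "move_arm", "payload": {"increments": [{"dx":0,"dy":0,"dz":0,"twist":-0.047,"jaw":-1},{"dx":-0.0197,"dy":-0.0255,"dz":0,"twist":0,"jaw":-1},{"dx":-0.0197,"dy":-0.0255,"dz":0,"twist":0,"jaw":-1},{"dx":-0.0197,"dy":-0.0255,"dz":0,"twist":0,"jaw":-1},{"dx":-0.0197,"dy":-0.0255,"dz":0,"twist":0,"jaw":-1},{"dx":-0.0197,"dy":-0.0255,"dz":0,"twist":0,"jaw":-1},{"dx":0,"dy":0,"dz":0.03,"twist":0,"jaw":-1},{"dx":0,"dy":0,"dz":0.03,"twist":0,"jaw":-1},{"dx":0,"dy":0,"dz":0.025,"twist":0,"jaw":-1},{"dx":0,"dy":0,"dz":0,"twist":0,"jaw":-1},{"dx":0,"dy":0,"dz":0,"twist":0,"jaw":-1}]}}

```text
t: 19.0
eef_pos: [0.5757, 0.2645, 0.171]
ee_rot: [3.139, -0.002, -1.509]
force: [0.1, 0.5, 1.1]
width: 0.0003
gripper_force: 0.0
```

Run:
```python
from m import *
s=arm.get_state(); print(np.round(s["force"],1),np.round(s["eef_pos"],4))
im=arm.grab_frame("scene")
cv2.imwrite("pics/v4.png",cv2.resize(im[150:270,300:460],(800,600)))
```

```text
[0.1 0.5 1.1] [0.5757 0.2645 0.171 ]
```

View pics/v4.png

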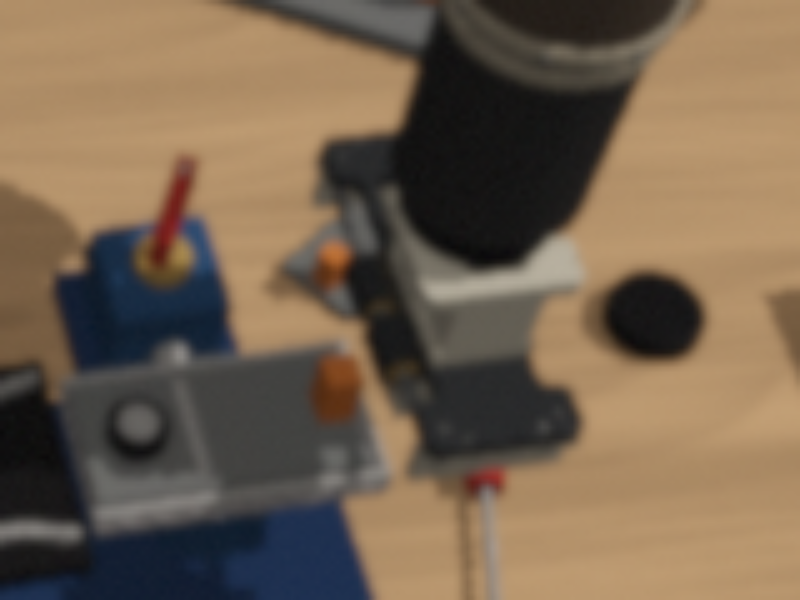

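Picture: the gripper sits behind the post at crop (337,388), level and clear of the platform end. Starting the push.

Emit:
{"api": "move_arm", "payload": {"increments": [{"dx":0.006,"dy":0,"dz":0,"twist":0,"jaw":-1},{"dx":0.006,"dy":0,"dz":0,"twist":0,"jaw":-1},{"dx":0.006,"dy":0,"dz":0,"twist":0,"jaw":-1},{"dx":0.006,"dy":0,"dz":0,"twist":0,"jaw":-1},{"dx":0.006,"dy":0,"dz":0,"twist":0,"jaw":-1},{"dx":0.006,"dy":0,"dz":0,"twist":0,"jaw":-1},{"dx":0.006,"dy":0,"dz":0,"twist":0,"jaw":-1},{"dx":0.006,"dy":0,"dz":0,"twist":0,"jaw":-1}]}}

```text
t: 19.72
eef_pos: [0.5802, 0.2176, 0.1736]
ee_rot: [-3.138, 0.002, -1.506]
force: [-0.4, 4.5, 5.0]
width: 0.0005
gripper_force: 2.7
```

```bash
cat > c.py <<'E'
from m import *
s=arm.get_state(); print("F",np.round(s["force"],1),"p",np.round(s["eef_pos"],4),"yaw",round(s["ee_rot"][2],3),"t",round(s["t"],2))
for c in ("scene","top"):
    arm.grab_frame(c)
    for n in ("carrier_nose","carrier_post","stop_face"):
        print(c,n,[(np.round(d["position"],4).tolist(),round(d["score"],2)) for d in arm.pinpoint(c,n) if .5<d["position"][0]<.66 and d["position"][2]>.06])
E
python3 c.py
```

```text
F [-0.4  4.5  5. ] p [0.5802 0.2176 0.1736] yaw -1.506 t 19.72
scene carrier_nose [([0.5846, 0.0597, 0.094], 0.84)]
scene carrier_post [([0.5792, 0.1989, 0.1185], 0.76)]
scene stop_face [([0.5975, -0.0799, 0.0879], 0.4)]
top carrier_nose [([0.5854, 0.0568, 0.0969], 0.55)]
top carrier_post [([0.5835, 0.1949, 0.1172], 0.66)]
top stop_face [([0.5975, -0.0842, 0.0925], 0.58)]
```

Emit:
{"api": "move_arm", "payload": {"increments": [{"dx":0,"dy":0,"dz":0,"twist":0,"jaw":-1},{"dx":0,"dy":0,"dz":0,"twist":0,"jaw":-1}]}}

```text
t: 20.28
eef_pos: [0.5791, 0.217, 0.1719]
ee_rot: [3.141, -0.0, -1.506]
force: [0.1, 0.0, -0.5]
width: 0.0002
gripper_force: 0.0
```

Emit:
{"api": "move_arm", "payload": {"increments": [{"dx":0.006,"dy":0,"dz":0,"twist":0,"jaw":-1},{"dx":0.006,"dy":0,"dz":0,"twist":0,"jaw":-1},{"dx":0.006,"dy":0,"dz":0,"twist":0,"jaw":-1},{"dx":0.006,"dy":0,"dz":0,"twist":0,"jaw":-1}]}}

```text
t: 20.62
eef_pos: [0.5808, 0.1926, 0.1722]
ee_rot: [-3.141, 0.0, -1.506]
force: [-0.5, 1.6, -0.1]
width: 0.0006
gripper_force: 1.2
```

Emit:
{"api": "move_arm", "payload": {"increments": [{"dx":0.007,"dy":0,"dz":0,"twist":0,"jaw":-1},{"dx":0.007,"dy":0,"dz":0,"twist":0,"jaw":-1},{"dx":0.007,"dy":0,"dz":0,"twist":0,"jaw":-1},{"dx":0.007,"dy":0,"dz":0,"twist":0,"jaw":-1},{"dx":0.007,"dy":0,"dz":0,"twist":0,"jaw":-1},{"dx":0.007,"dy":0,"dz":0,"twist":0,"jaw":-1},{"dx":0.007,"dy":0,"dz":0,"twist":0,"jaw":-1},{"dx":0.007,"dy":0,"dz":0,"twist":0,"jaw":-1},{"dx":0.007,"dy":0,"dz":0,"twist":0,"jaw":-1},{"dx":0.007,"dy":0,"dz":0,"twist":0,"jaw":-1},{"dx":0.007,"dy":0,"dz":0,"twist":0,"jaw":-1},{"dx":0.007,"dy":0,"dz":0,"twist":0,"jaw":-1}]}}

```text
t: 21.62
eef_pos: [0.5861, 0.1085, 0.172]
ee_rot: [3.141, -0.0, -1.506]
force: [-0.1, 3.6, 0.3]
width: 0.0004
gripper_force: 1.7
```

```bash
python3 c.py
```

```text
F [-0.1  3.6  0.3] p [0.5861 0.1085 0.172 ] yaw -1.506 t 21.62
scene carrier_nose [([0.5918, -0.05, 0.0937], 0.59)]
scene carrier_post []
scene stop_face [([0.5992, -0.0816, 0.0906], 0.58)]
top carrier_nose [([0.5948, -0.0509, 0.0957], 0.79)]
top carrier_post [([0.5893, 0.0846, 0.1178], 0.87)]
top stop_face [([0.5981, -0.0857, 0.0906], 0.36)]
```

Emit:
{"api": "move_arm", "payload": {"increments": [{"dx":0.005,"dy":0,"dz":0,"twist":0,"jaw":-1},{"dx":0.005,"dy":0,"dz":0,"twist":0,"jaw":-1},{"dx":0.005,"dy":0,"dz":0,"twist":0,"jaw":-1},{"dx":0.005,"dy":0,"dz":0,"twist":0,"jaw":-1},{"dx":0.004,"dy":0,"dz":0,"twist":0,"jaw":-1},{"dx":0.001,"dy":0,"dz":0,"twist":0,"jaw":-1}]}}

```text
t: 22.52
eef_pos: [0.5878, 0.0836, 0.1721]
ee_rot: [3.141, -0.0, -1.506]
force: [0.3, 2.5, -0.8]
width: 0.0002
gripper_force: 1.0
```

Emit:
{"api": "move_arm", "payload": {"increments": [{"dx":0.001,"dy":0,"dz":0,"twist":0,"jaw":-1},{"dx":0.001,"dy":0,"dz":0,"twist":0,"jaw":-1},{"dx":0.001,"dy":0,"dz":0,"twist":0,"jaw":-1}]}}

```text
t: 22.77
eef_pos: [0.5881, 0.0814, 0.1721]
ee_rot: [3.142, 0.0, -1.506]
force: [-0.6, 1.8, -2.3]
width: 0.0007
gripper_force: 0.9
```

```bash
python3 c.py
```

```text
F [-0.6  1.8 -2.3] p [0.5881 0.0814 0.1721] yaw -1.506 t 22.77
scene carrier_nose [([0.596, -0.0771, 0.0925], 0.73)]
scene carrier_post [([0.5867, 0.0588, 0.1154], 0.86)]
scene stop_face [([0.5997, -0.0838, 0.094], 0.65)]
top carrier_nose [([0.597, -0.0782, 0.0962], 0.7)]
top carrier_post [([0.5911, 0.0606, 0.116], 0.76)]
top stop_face [([0.599, -0.0824, 0.092], 0.54)]
```

Emit:
{"api": "move_arm", "payload": {"increments": [{"dx":0.0005,"dy":0,"dz":0,"twist":0,"jaw":-1},{"dx":0.0005,"dy":0,"dz":0,"twist":0,"jaw":-1},{"dx":0.0005,"dy":0,"dz":0,"twist":0,"jaw":-1},{"dx":0.0005,"dy":0,"dz":0,"twist":0,"jaw":-1}]}}

```text
t: 23.5
eef_pos: [0.5884, 0.0797, 0.1723]
ee_rot: [-3.141, 0.0, -1.506]
force: [-0.6, 3.0, 0.5]
width: 0.0004
gripper_force: 1.5
```

Emit:
{"api": "move_arm", "payload": {"increments": [{"dx":0.0005,"dy":0,"dz":0,"twist":0,"jaw":-1},{"dx":0.0005,"dy":0,"dz":0,"twist":0,"jaw":-1}]}}

```text
t: 23.67
eef_pos: [0.5884, 0.0786, 0.1723]
ee_rot: [-3.141, 0.0, -1.506]
force: [-1.1, 3.1, 1.7]
width: 0.0007
gripper_force: 1.6
```

Emit:
{"api": "move_arm", "payload": {"increments": [{"dx":0.0005,"dy":0,"dz":0,"twist":0,"jaw":-1},{"dx":0.0005,"dy":0,"dz":0,"twist":0,"jaw":-1}]}}

```text
t: 23.83
eef_pos: [0.5885, 0.0774, 0.1722]
ee_rot: [-3.141, 0.0, -1.506]
force: [0.1, 4.0, 1.2]
width: 0.0002
gripper_force: 1.7
```

Emit:
{"api": "move_arm", "payload": {"increments": [{"dx":0.0005,"dy":0,"dz":0,"twist":0,"jaw":-1}]}}

```text
t: 23.92
eef_pos: [0.5885, 0.077, 0.1723]
ee_rot: [-3.141, 0.0, -1.506]
force: [0.6, 3.0, 0.2]
width: 0.0007
gripper_force: 1.8
```

Emit:
{"api": "move_arm", "payload": {"increments": [{"dx":0.0005,"dy":0,"dz":0,"twist":0,"jaw":-1}]}}

```text
t: 24.0
eef_pos: [0.5885, 0.0764, 0.1723]
ee_rot: [-3.141, 0.0, -1.506]
force: [-0.5, 3.1, 1.7]
width: 0.0006
gripper_force: 1.8
```

Emit:
{"api": "move_arm", "payload": {"increments": [{"dx":0.0005,"dy":0,"dz":0,"twist":0,"jaw":-1}]}}

```text
t: 24.08
eef_pos: [0.5885, 0.0759, 0.1723]
ee_rot: [-3.141, 0.0, -1.506]
force: [0.1, 4.2, 1.6]
width: 0.0004
gripper_force: 1.9
```

Emit:
{"api": "move_arm", "payload": {"increments": [{"dx":0.0005,"dy":0,"dz":0,"twist":0,"jaw":-1}]}}

```text
t: 24.17
eef_pos: [0.5886, 0.0755, 0.1723]
ee_rot: [-3.141, 0.0, -1.506]
force: [-2.1, 7.4, 2.8]
width: 0.0007
gripper_force: 3.5
```

Emit:
{"api": "move_arm", "payload": {"increments": [{"dx":0.0005,"dy":0,"dz":0,"twist":0,"jaw":-1}]}}

```text
t: 24.25
eef_pos: [0.5886, 0.0754, 0.1723]
ee_rot: [-3.141, 0.001, -1.506]
force: [-2.3, 9.4, 2.3]
width: 0.0004
gripper_force: 4.5
```

Emit:
{"api": "move_arm", "payload": {"increments": [{"dx":0.0005,"dy":0,"dz":0,"twist":0,"jaw":-1}]}}

```text
t: 24.33
eef_pos: [0.5886, 0.0753, 0.1723]
ee_rot: [-3.141, 0.002, -1.506]
force: [-3.4, 11.4, 3.0]
width: 0.0005
gripper_force: 5.7
```

Emit:
{"api": "move_arm", "payload": {"increments": [{"dx":0.0003,"dy":0,"dz":0,"twist":0,"jaw":-1},{"dx":0,"dy":0,"dz":0,"twist":0,"jaw":-1},{"dx":0,"dy":0,"dz":0,"twist":0,"jaw":-1}]}}

```text
t: 24.58
eef_pos: [0.5886, 0.0754, 0.1723]
ee_rot: [-3.141, 0.002, -1.506]
force: [-1.4, 10.2, 2.4]
width: 0.0005
gripper_force: 5.1
```

Emit:
{"api": "move_arm", "payload": {"increments": [{"dx":0.0004,"dy":0,"dz":0,"twist":0,"jaw":-1},{"dx":0,"dy":0,"dz":0,"twist":0,"jaw":-1},{"dx":0,"dy":0,"dz":0,"twist":0,"jaw":-1},{"dx":0,"dy":0,"dz":0,"twist":0,"jaw":-1},{"dx":0,"dy":0,"dz":0,"twist":0,"jaw":-1}]}}

```text
t: 25.0
eef_pos: [0.5886, 0.0753, 0.1723]
ee_rot: [-3.141, 0.002, -1.506]
force: [-3.1, 11.5, 3.0]
width: 0.0004
gripper_force: 6.0
```

```bash
python3 c.py
```

```text
F [-3.1 11.5  3. ] p [0.5886 0.0753 0.1723] yaw -1.506 t 25.0
scene carrier_nose [([0.5967, -0.0826, 0.0912], 0.9)]
scene carrier_post [([0.5897, 0.056, 0.1181], 0.76)]
scene stop_face [([0.5982, -0.0806, 0.0916], 0.54)]
top carrier_nose [([0.5993, -0.085, 0.096], 0.64)]
top carrier_post [([0.5881, 0.058, 0.1169], 0.97)]
top stop_face [([0.5986, -0.0822, 0.0939], 0.61)]
```

Seated: the nose is at the stop with about 11.5 N at the wrist, held steady. Backing off straight, then up.

Emit:
{"api": "move_arm", "payload": {"increments": [{"dx":-0.002,"dy":0,"dz":0,"twist":0,"jaw":-1},{"dx":-0.006,"dy":0,"dz":0,"twist":0,"jaw":-1},{"dx":-0.015,"dy":0,"dz":0,"twist":0,"jaw":-1},{"dx":-0.02,"dy":0,"dz":0,"twist":0,"jaw":-1},{"dx":-0.02,"dy":0,"dz":0,"twist":0,"jaw":-1},{"dx":-0.03,"dy":0,"dz":-0.03,"twist":0,"jaw":-1},{"dx":-0.03,"dy":0,"dz":-0.03,"twist":0,"jaw":-1},{"dx":-0.02,"dy":0,"dz":-0.03,"twist":0,"jaw":-1},{"dx":0,"dy":0,"dz":0,"twist":0,"jaw":-1}]}}

```text
t: 26.15
eef_pos: [0.5814, 0.22, 0.2675]
ee_rot: [-3.133, 0.003, -1.502]
force: [1.7, 1.1, 1.5]
width: 0.0005
gripper_force: 0.0
```

```bash
python3 c.py
python3 - <<'E'
from m import *
im=arm.grab_frame("scene"); cv2.imwrite("pics/v5.png",cv2.resize(im[130:290,200:413],(798,600)))
E
```

```text
F [1.7 1.1 1.5] p [0.5814 0.22   0.2675] yaw -1.502 t 26.15
scene carrier_nose [([0.5924, -0.0819, 0.0928], 0.91)]
scene carrier_post [([0.5895, 0.0569, 0.1188], 0.76)]
scene stop_face [([0.5973, -0.0791, 0.0916], 0.58)]
top carrier_nose [([0.5962, -0.0825, 0.0939], 0.7)]
top carrier_post [([0.5923, 0.0548, 0.1127], 0.92)]
top stop_face [([0.5977, -0.0831, 0.0933], 0.46)]
```

View pics/v5.png

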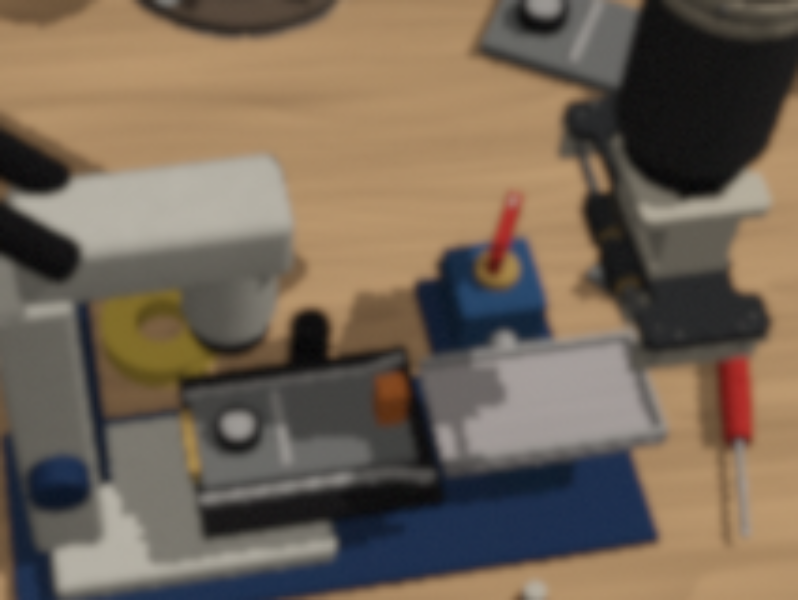

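The carrier lies flat on the stage with its nose at the brass stop at crop (190,440). The platform is empty and down, the valve is closed, and the arm is clear of everything.

```bash
python3 -c "
from m import *
print(arm.job_done())"
```

```text
the job is handed in; nothing more can be done
None
```

I've handed the job in, and no verdict came back: the platform sank at about 9 mm/s to its lowest position, the valve is back on its seat, and the carrier is flat against the brass stop after a steady push of about 11 N at the wrist.

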